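Put up the dessert stand

TASK

Put the dessert stand together on its black base for the buffet: first the large wooden tier, then the medium one, then the small one, and the black finial on top, each fully seated on the post below it. Set every part down gently, without dropping it or tipping it over, and leave the jar, the tin, the mug and the shakers standing where they are.

Things in the scene. Friction and masses are not known exactly. Their poses are not given: they have to be found in the camera images.
- stand_base: fixed base, all black steel: round plate 110 mm across, 14 mm thick; in its middle a post 40 mm thick up to 50 mm, last 8 mm tapered to a flat top 32 mm across. Origin: centre of underside, on the counter; z up. Undersides of the seated parts lie 40 (large tier), 100, 160 and 220 mm (finial) above the counter.
- tier_large: loose largest tier: round pale-wood board 160 mm across, 10 to 20 mm above its underside, on a foot ring 66 mm across, 10 mm high; black post 40 mm thick in its middle to 70 mm (grip here), last 8 mm tapered to a flat top 32 mm across. Under the foot: round socket 46 mm wide, 10 mm deep, its roof rests on the post below. About 420 g. Origin: centre of underside; z up; starts upright.
- tier_medium: loose middle tier: round pale-wood board 124 mm across, 10 to 20 mm above its underside, on a foot ring 66 mm across, 10 mm high; black post 40 mm thick in its middle to 70 mm (grip here), last 8 mm tapered to a flat top 32 mm across. Under the foot: round socket 46 mm wide, 10 mm deep, its roof rests on the post below. About 300 g. Origin: centre of underside; z up; starts upright.
- tier_small: loose smallest tier: round pale-wood board 90 mm across, 10 to 20 mm above its underside, on a foot ring 66 mm across, 10 mm high; black post 40 mm thick in its middle to 70 mm (grip here), last 8 mm tapered to a flat top 32 mm across. Under the foot: round socket 46 mm wide, 10 mm deep, its roof rests on the post below. About 200 g. Origin: centre of underside; z up; starts upright.
- finial: loose top knob of the stand, black steel, no board: foot ring 60 mm across, 10 mm high, with the same socket underneath (46 mm wide, 10 mm deep); upright round knob 30 mm thick from 28 to 52 mm above the underside, rounded cap to 56 mm (grip the knob from above). 120 g. Origin: centre of underside; z up; starts upright on the counter.
- jar: bystander: loose amber glass jar with a metal cap, 64 mm across, 100 mm high, towards the far side of the counter. Origin: centre of its underside.
- tin: bystander: loose tin with a paper label, 68 mm across, 110 mm high, towards the far side. Origin: centre of its underside.
- mug: bystander: loose white mug, 76 mm across, 85 mm high, handle at its +y, towards the far side. Origin: centre of its underside.
- salt: bystander: loose white salt shaker with a steel cap, 40 mm across, 64 mm high, among the parts of the stand. Origin: centre of its underside.
- pepper: bystander: loose dark wooden pepper shaker with a steel cap, 40 mm across, 64 mm high, among the parts of the stand. Origin: centre of its underside.
There are look-alikes about, which are no part of the job. Leave any purple look-alike of the finial alone.

How it is judged:
On the way, in this order (a step that is already met when the one before it is completed fails the run):
1. the large tier stands on the base, let go (horizontal distance between tier_large and stand_base below 0.008 m and height (world z) of tier_large between 0.035 and 0.044 m and angle between tier_large's own z axis and vertical below 0.06 rad and contact force between the fingers and tier_large below 0.05 N and linear speed of tier_large below 0.03 m/s), for 0.2 s.
2. the medium tier stands on the large one, let go (horizontal distance between tier_medium and tier_large below 0.008 m and height (world z) of tier_medium between 0.095 and 0.104 m and angle between tier_medium's own z axis and vertical below 0.06 rad and contact force between the fingers and tier_medium below 0.05 N and linear speed of tier_medium below 0.03 m/s), for 0.2 s.
3. the small tier stands on the medium one, let go (horizontal distance between tier_small and tier_medium below 0.008 m and height (world z) of tier_small between 0.155 and 0.164 m and angle between tier_small's own z axis and vertical below 0.06 rad and contact force between the fingers and tier_small below 0.05 N and linear speed of tier_small below 0.03 m/s), for 0.2 s.
4. the finial sits on top, let go (horizontal distance between finial and tier_small below 0.008 m and height (world z) of finial between 0.215 and 0.224 m and angle between finial's own z axis and vertical below 0.06 rad and contact force between the fingers and finial below 0.05 N and linear speed of finial below 0.03 m/s), for 0.2 s.
At the end, for the whole second after the job is handed in: From the bottom up on the base: large tier, medium tier, small tier, finial. Each is centred within 8 mm over the part below, fully seated (underside at 40, 100, 160 and 220 mm above the counter, +4/-5 mm), upright within 0.06 rad, let go and at rest (below 0.03 m/s) (all of step 1 and all of step 2 and all of step 3 and all of step 4); the robot touches nothing.
It fails at once if the jar, tin, mug or a shaker is pushed more than 30 mm from its place or tipped by more than 0.35 rad (distance of any of jar, tin, mug, salt, pepper from where it was at the start of the episode above 0.03 m or angle between any of jar, tin, mug, salt, pepper's own z axis and vertical above 0.35 rad).
It fails at once if a part of the stand is dropped or thrown: it moves faster than 0.7 m/s (a fall of some 25 mm) with no finger touching it ((linear speed of tier_large above 0.7 m/s and contact force between the fingers and tier_large below 0.05 N) or (linear speed of tier_medium above 0.7 m/s and contact force between the fingers and tier_medium below 0.05 N) or (linear speed of tier_small above 0.7 m/s and contact force between the fingers and tier_small below 0.05 N) or (linear speed of finial above 0.7 m/s and contact force between the fingers and finial below 0.05 N)).
It fails at once if a part of the stand is tipped over (tilted by more than 0.6 rad) (angle between any of tier_large, tier_medium, tier_small, finial's own z axis and vertical above 0.6 rad).
It also fails if it takes over 115 s, if anything falls off the work surface, if the arm or the gripper's body presses on something with over 40 N, if the wrist force passes 120 N, or if a joint passes its speed limit or range.

ROBOT

A 7-joint arm with a two-finger parallel gripper is mounted at the origin on the work surface. World frame = base frame: x ahead of the robot, y to its left, z up, the work surface at z = 0. Lengths are in m, angles in rad, forces in N, time in s.
With the tool pointing down it reaches from about 0.425 to 0.875 m from the base axis. Payload 8.4 kg.
Tool frame: the origin (TCP) lies midway between the tips of the shut fingers; the grasp point (between the pads) lies 19 mm behind it; z points along the fingers, y is the direction in which the jaws open and shut (so a half turn about z gives the same grasp; the last joint's range is limited). The gripper opens to 87 mm and grips with 3 to 60 N. Pads are 19 mm wide; open, the fingers measure 117 mm over their backs; the gripper's body (75 mm by 190 mm) begins 51 mm behind the grasp point.
Start: joints at [1.036, 0.333, 0.04, 1.465, -0.013, 1.343, -0.059], TCP at [0.274, -0.589, 0.223] pointing down, gripper open.
Joint ranges: [-2.58, 2.58], [-0.38, 2.09], [-1.3, 1.39], [0.25, 2.4], [-1.5, 4.64], [0.08, 2.09], [-2.65, 2.65]. Speed limits (rad/s): [2.22, 2.22, 2.79, 2.79, 3.14, 3.14, 3.14].

INTERFACE

Orientations are given as a unit quaternion [w, x, y, z].
In Python, from bench import r gives the robot as it stands.
- The arm moves only by the tool servo_tool, never from a script. Its argument "deltas" is a list of rows, each a list of 6 numbers: the shift along the tool's x, y, z in units of 120 mm (1.0 is 120 mm), then the turn, a rotation vector about the tool's x, y, z in units of 180 degrees (1.0 is 180 degrees). In form: [[tx, ty, tz, ax, ay, az], ...]. A call has 1 to 5 rows; each row shifts and turns the commanded pose from where the row before left it, along the tool's axes as they then stand; what a row does not reach is not made up. A row lasts 1/10 s, in which the tool goes at most 50 mm and 8.59 degrees, less where a joint would pass 70% of its speed; a pose out of reach is approached as far as the arm can. A call with a number of a shift or a turn outside -1 to 1 is refused whole. A call with a gripper value outside its range is refused whole. "jaw" is the closure, from 0 (fully open) to 1 (shut), set as the call begins (left out, the last holds). The fingers move at their own pace and stop on an object; "squeeze" is the grip in N (left out, the last holds). Time passes only in rows, so rows that do not move let the fingers close. It gives the time, the measured TCP pose, the force and the opening at its end, in the units of the state.
- r.get_state(): the state, without advancing time (a new reading comes with each control period).
- r.read_camera(name): name is "scene" or "top"; returns (picture, depth): 400x640x3 uint8, red, green, blue; 400x640 float32, m along the optical axis (not along the pixel's ray), 0 where there is no reading.
- r.camera_model(name): a dict with "fov_y" (degrees; the focal length in pixels is half the picture's height over the tangent of half this angle, whatever the lens; pixels are square), "cx", "cy" (the principal point, pixels), "dist" ([k1, k2, p1, p2, k3] as OpenCV has them; the pictures are not rectified), "cam_to_world" (4x4, takes a point from camera to world coordinates). Camera axes: x right, y up, looking along -z (the intrinsics and any distortion apply to the point x, -y, -z); pixel columns grow to the right and rows downward; lengths in m; the calibration is good to about 2 mm. A picture is of the moment at which its call begins. camera_model takes no time and is no camera call.
- r.hand_in(): hands the job in, once; it reports no verdict.
The state is a dict: "clock": time; "joints": joint angles; "qvel": joint speeds; "effort": joint torques, N m; "tool_pos": TCP position; "orientation": TCP orientation; "force": force on the tool from outside, world axes, zero at the start; "moment": the same for the moment, N m; "finger_gap": finger opening in m.
Only numpy, scipy, OpenCV 4.12 (cv2) and the standard library are available. Lean on these libraries where they do the work, as an engineer would, in place of code of your own. Each camera call takes 0.05 s, during which the arm holds its last target.

## Working session

There is one attempt and no reset: what is moved stays moved. The work goes in short steps, Python scripts to look and compute and a tool call to move; the robot and the scene stay as the last step left them, time stands still between calls to the robot, and variables do not carry over. Pictures are saved under pics/ and viewed, and the job is handed in when it is done.

Besides the shell and the picture viewer there is one more tool, called after ">>>" in YAML: its name, and indented under it one key for each argument. servo_tool: Moves the arm, as the interface text tells. Its arguments: {"type":"object","properties":{"deltas":{"type":"array","items":{"type":"array","items":{"type":"number"}}},"jaw":{"type":"number"},"squeeze":{"type":"number"}},"required":["deltas"]}

```bash
ls; mkdir -p pics; cat > h.py <<'E'
from bench import r
import numpy as np, cv2
def cam(n):
    m=r.camera_model(n); f=200/np.tan(np.radians(m['fov_y'])/2)
    return np.array([[f,0,m['cx']],[0,f,m['cy']],[0,0,1]]),np.array(m['dist'],float),np.array(m['cam_to_world'])
def ray(n,uv):
    K,d,T=cam(n); p=cv2.undistortPoints(np.array(uv,float).reshape(-1,1,2),K,d).reshape(-1,2)
    v=np.c_[p[:,0],-p[:,1],-np.ones(len(p))]@T[:3,:3].T
    return T[:3,3],v
def onz(n,uv,z):
    o,v=ray(n,uv); return o+v*((z-o[2])/v[:,2])[:,None]
def cloud(n,dep):
    h,w=dep.shape; u,v=np.meshgrid(np.arange(w),np.arange(h))
    o,d=ray(n,np.stack([u.ravel(),v.ravel()],1))
    return (o+d*dep.reshape(-1,1)).reshape(h,w,3)
def shot(n,tag):
    im,d=r.read_camera(n); cv2.imwrite(f'pics/{tag}.png',im[:,:,::-1]); np.savez(f'{tag}.npz',im=im,d=d); return im,d
E
python3 - <<'E'
from h import *
shot('top','top0');shot('scene','scene0')
for n in('top','scene'): print(cam(n))
print(r.get_state())
E
```

```text
pics
(array([[468.42180386,   0.        , 323.40462192],
       [  0.        , 468.42180386, 197.61737987],
       [  0.        ,   0.        ,   1.        ]]), array([-0.10482474,  0.        ,  0.        ,  0.        ,  0.        ]), array([[-0.00514439,  0.99594083, -0.08986317,  0.46282897],
       [-0.99983691, -0.00667853, -0.01677952, -0.03211575],
       [-0.01731156,  0.08976219,  0.99581276,  1.41607871],
       [ 0.        ,  0.        ,  0.        ,  1.        ]]))
(array([[483.90273687,   0.        , 317.11219777],
       [  0.        , 483.90273687, 190.16562784],
       [  0.        ,   0.        ,   1.        ]]), array([-0.13084084,  0.        ,  0.        ,  0.        ,  0.        ]), array([[-0.68494057, -0.57171599,  0.45166053,  1.07889405],
       [ 0.72844778, -0.52472024,  0.4404912 ,  0.49749596],
       [-0.01484044,  0.63072141,  0.77586743,  0.91564985],
       [ 0.        ,  0.        ,  0.        ,  1.        ]]))
{'clock': 0.1, 'joints': array([ 1.0358105 ,  0.33386519,  0.03988274,  1.46618944, -0.01336832,
        1.34330669, -0.05848458]), 'qvel': array([-0.0008845 , -0.00137075,  0.00122362, -0.00332825,  0.00089536,
        0.00080045, -0.00081421]), 'effort': array([ 3.26096044e-03, -6.57819700e+01,  1.34001285e+00, -4.04707718e+01,
       -5.95794758e-02,  4.10029746e-02,  1.82441863e-04]), 'tool_pos': array([ 0.27415815, -0.58887757,  0.221729  ]), 'orientation': array([-7.16343655e-04,  9.76355053e-01,  2.16171795e-01, -2.27628383e-04]), 'force': array([0.61625163, 0.13210464, 1.56643381]), 'moment': array([ 0.00260253, -0.04284538,  0.0637119 ]), 'finger_gap': 0.08703946489676032}
```

View pics/top0.png

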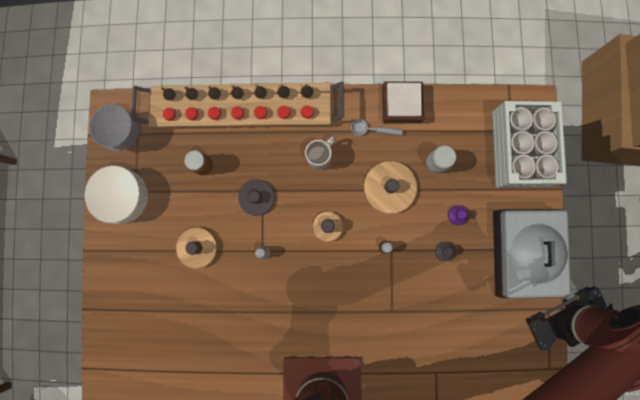

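View pics/scene0.png

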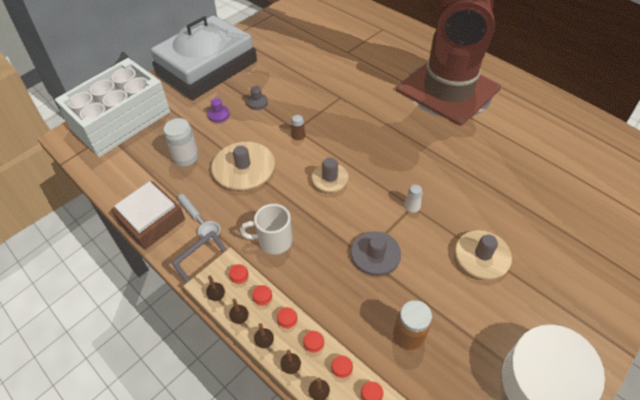

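Top view: the base is at (256,197), the large tier at (391,187), medium at (196,247), small at (328,226) and the black finial at (446,251). The purple look-alike is at (458,215), salt at (262,252) and pepper at (387,247). Next I measure them and enlarge the finial area.

```bash
cat > meas.py <<'E'
from h import *
def top_of(n,d,uv,zlo,zhi,rad):
    # points of height range within rad of ray point
    P=cloud(n,d); c=onz(n,[uv],(zlo+zhi)/2)[0]
    ok=(d>0)&(P[...,2]>zlo)&(P[...,2]<zhi)&(np.hypot(P[...,0]-c[0],P[...,1]-c[1])<rad)
    q=P[ok]
    return q
def circ(q):
    (c,rr)=cv2.minEnclosingCircle(q[:,:2].astype(np.float32)); return np.array(c),rr
E
python3 - <<'E'
from meas import *
d=np.load('top0.npz')['d']; im=np.load('top0.npz')['im']
ds=np.load('scene0.npz')['d']
T=dict(base=((255,197),.05,.06),large=((392,186),.07,.09),medium=((194,247),.07,.07),small=((328,226),.07,.05),finial=((446,251),.052,.035),purple=((458,215),.052,.035),salt=((262,252),.064,.03),pepper=((387,247),.064,.03))
S=dict(base=(377,243),large=(242,155),medium=(487,243),small=(330,166),finial=(256,92),purple=(217,104),salt=(414,192),pepper=(298,122))
for k,(uv,h,R) in T.items():
    out=[k]
    for n,dd,u in(('top',d,uv),('scene',ds,S[k])):
        q=top_of(n,dd,u,h-.008,h+.008,.03)
        if len(q)<3: out.append(len(q)); continue
        c,rr=circ(q); out+= [n,len(q),c.round(4),round(rr,4),q[:,:2].mean(0).round(4),np.median(q[:,2]).round(4)]
        q=top_of(n,dd,u,.012 if k!='base' else .006,.026 if k!='base' else .022,R+.02)
        if len(q)>3:
            c,rr=circ(q); out+=['brd',c.round(4),round(rr,4),np.median(q[:,2]).round(4)]
    print(*out)
c=cv2.resize(im[190:275,370:500,::-1],None,fx=6,fy=6,interpolation=2); cv2.imwrite('pics/crop_fin.png',c)
c=cv2.resize(im[160:280,160:420,::-1],None,fx=3,fy=3,interpolation=2); cv2.imwrite('pics/crop_mid.png',c)
E
```

```text
base top 138 [0.5919 0.1965] 0.0199 [0.5921 0.1955] 0.0483 brd [0.6001 0.1953] 0.0744 0.0134 scene 221 [0.5942 0.1973] 0.0193 [0.5964 0.1989] 0.0499 brd [0.58   0.1834] 0.0752 0.0147
large top 138 [ 0.6209 -0.2094] 0.0202 [ 0.6201 -0.209 ] 0.0691 brd [ 0.6217 -0.21  ] 0.0811 0.0197 scene 142 [ 0.6248 -0.203 ] 0.0189 [ 0.6247 -0.2026] 0.0693 brd [ 0.6217 -0.2081] 0.0817 0.0199
medium top 129 [0.44  0.376] 0.0204 [0.4404 0.3755] 0.0686 brd [0.4425 0.3743] 0.0633 0.0192 scene 228 [0.4437 0.3768] 0.0192 [0.4449 0.3773] 0.0695 brd [0.441  0.3766] 0.0633 0.0206
small top 136 [ 0.504  -0.0208] 0.0193 [ 0.5035 -0.0208] 0.0685 brd [ 0.5041 -0.0204] 0.0449 0.0191 scene 171 [ 0.5059 -0.017 ] 0.0194 [ 0.5072 -0.0158] 0.069 brd [ 0.5037 -0.0185] 0.0454 0.02
finial top 84 [ 0.4255 -0.3715] 0.0152 [ 0.4257 -0.3702] 0.054 brd [ 0.4252 -0.3714] 0.0305 0.0167 scene 81 [ 0.4284 -0.3702] 0.0165 [ 0.4309 -0.3669] 0.0536 brd [ 0.4262 -0.3709] 0.0308 0.0179
purple top 74 [ 0.5345 -0.4148] 0.0153 [ 0.5346 -0.4127] 0.0537 brd [ 0.5349 -0.4144] 0.0301 0.0167 scene 84 [ 0.5359 -0.411 ] 0.0166 [ 0.5384 -0.4089] 0.0543 brd [ 0.5353 -0.4149] 0.031 0.0179
salt top 77 [0.4263 0.1752] 0.0151 [0.4273 0.1746] 0.0614 brd [0.4274 0.1742] 0.0186 0.0189 scene 116 [0.4287 0.1763] 0.015 [0.4309 0.1772] 0.0624 brd [0.4314 0.1778] 0.0186 0.02
pepper top 76 [ 0.4408 -0.1925] 0.015 [ 0.4408 -0.1921] 0.0619 brd [ 0.4409 -0.191 ] 0.0184 0.0208 scene 83 [ 0.4431 -0.189 ] 0.0152 [ 0.4439 -0.1879] 0.0621 brd [ 0.4432 -0.1889] 0.019 0.0192
```

View pics/crop_fin.png

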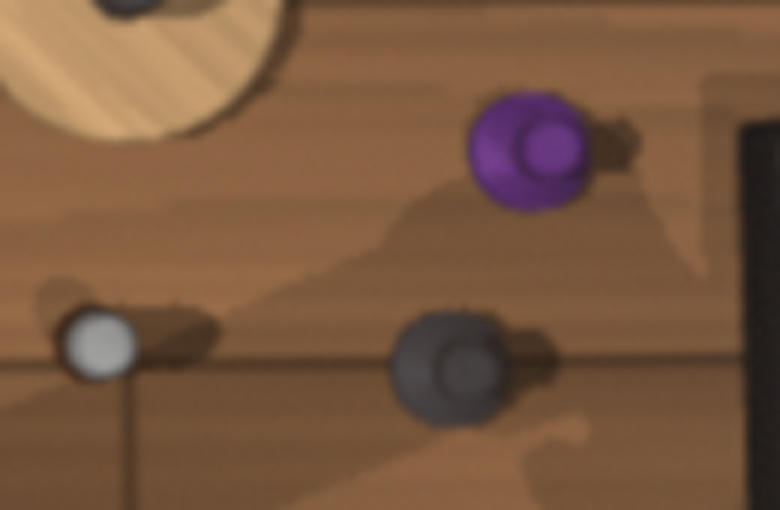

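View pics/crop_mid.png

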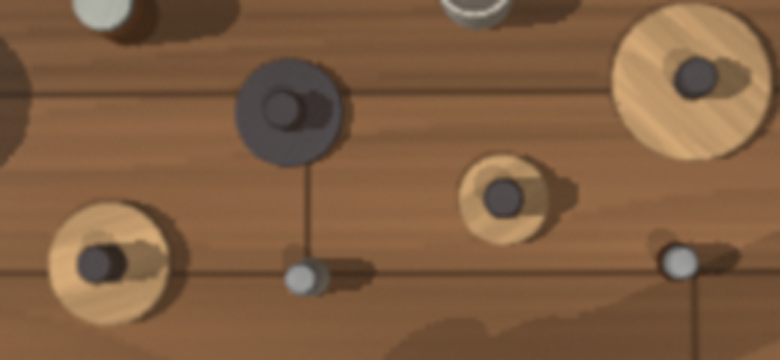

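Candidates for the finial are the black knob at top (446,251) and the purple one at (458,215). The crop confirms that the black one fits. The base fit was contaminated, so I'm refining it, along with the bystander clearances.

```bash
python3 - <<'E'
from meas import *
for n,uv in(('top',(255,197)),('scene',(377,243))):
    z=np.load(n+'0.npz'); im,d=z['im'],z['d']
    c0=onz(n,[uv],.05)[0]
    P=cloud(n,d); g=im.max(2).astype(int)-im.min(2)
    m=(g<35)&(im.max(2)<130)&(np.hypot(P[...,0]-.594,P[...,1]-.196)<.068)&(P[...,2]>.006)
    m8=cv2.morphologyEx(m.astype(np.uint8),cv2.MORPH_OPEN,np.ones((3,3)))
    cs,_=cv2.findContours(m8,0,1); c=max(cs,key=cv2.contourArea); 
    q=onz(n,cv2.convexHull(c).reshape(-1,2),.014); print(n,circ(q), len(c))
    q=P[(P[...,2]>.011)&(P[...,2]<.018)&(np.hypot(P[...,0]-.594,P[...,1]-.196)<.062)]; print(circ(q))
z=np.load('top0.npz');P=cloud('top',z['d'])
for k,uv in dict(jar=(195,160),tin=(441,158),mug=(318,152)).items():
    q=top_of('top',z['d'],uv,.075,.12,.06); print(k,circ(q),q[:,2].max())
E
```

```text
top (array([0.59217519, 0.19549793]), 0.05514262989163399) 102
(array([0.59237933, 0.19598605]), 0.05516912415623665)
scene (array([0.59574258, 0.19856584]), 0.05595562234520912) 134
(array([0.59362817, 0.19786793]), 0.05562340095639229)
jar (array([0.69405639, 0.36259198]), 0.030582377687096596) 0.10891284417366709
tin (array([ 0.69658113, -0.35285479]), 0.03445696458220482) 0.11720067697032643
mug (array([0.71737647, 0.00147723]), 0.04259015992283821) 0.08978437632692171
```

>>> servo_tool:
  deltas:
    - [0, 0, -0.1, 0, 0, -0.047]
    - [0, 0, -0.1, 0, 0, -0.047]
    - [0, 0, -0.1, 0, 0, -0.047]
    - [0, 0, -0.1, 0, 0, -0.047]
    - [0, 0, -0.1, 0, 0, -0.047]
  jaw: 0

```text
clock: 0.6
tool_pos: [0.2743, -0.589, 0.2825]
orientation: [-0.0, 0.831, 0.556, 0.0]
force: [-0.5, -0.3, -0.5]
finger_gap: 0.087
```

>>> servo_tool:
  deltas:
    - [0, 0, 0, 0, 0, -0.0415]
    - [0, 0, 0, 0, 0, -0.0415]
    - [0, 0, 0, 0, 0, -0.0415]

```text
clock: 0.9
tool_pos: [0.2742, -0.5891, 0.2821]
orientation: [-0.0, 0.707, 0.707, 0.0]
force: [-0.4, -0.1, 0.4]
finger_gap: 0.0869
```

```bash
python3 - <<'E'
from h import *
z=np.load('top0.npz');P=cloud('top',z['d'])
for y in np.arange(-.3,-.71,-.05): 
  print(round(y,2),[round(float(P[...,2][(abs(P[...,1]-y)<.025)&(abs(P[...,0]-x)<.025)].max(initial=0)),2) for x in np.arange(.2,.8,.05)])
s=r.get_state(); print(s['tool_pos'],s['orientation'],s['joints'])
E
```

```text
-0.3 [0.01, 0.01, 0.01, 0.01, 0.01, 0.01, 0.01, 0.01, 0.02, 0.03, 0.12, 0.01, 0.06]
-0.35 [0.67, 0.01, 0.01, 0.01, 0.06, 0.06, 0.01, 0.01, 0.01, 0.11, 0.12, 0.11, 0.01]
-0.4 [0.68, 0.66, 0.01, 0.01, 0.06, 0.06, 0.06, 0.06, 0.01, 0.01, 0.12, 0.01, 0.01]
-0.45 [0.68, 0.67, 0.01, 0.01, 0.01, 0.01, 0.02, 0.06, 0.01, 0.01, 0.01, 0.01, 0.01]
-0.5 [0.67, 0.67, 0.65, 0.09, 0.1, 0.09, 0.09, 0.08, 0.01, 0.01, 0.01, 0.01, 0.01]
-0.55 [0.66, 0.66, 0.65, 0.12, 0.14, 0.14, 0.11, 0.1, 0.11, 0.12, 0.11, 0.12, 0.11]
-0.6 [0.01, 0.4, 0.61, 0.6, 0.17, 0.17, 0.14, 0.1, 0.11, 0.11, 0.11, 0.11, 0.11]
-0.65 [0.0, 0.01, 0.34, 0.34, 0.14, 0.17, 0.13, 0.11, 0.12, 0.11, 0.11, 0.11, 0.11]
-0.7 [0.0, 0.01, 0.34, 0.11, 0.13, 0.13, 0.11, 0.1, 0.11, 0.11, 0.12, 0.11, 0.12]
[ 0.27424933 -0.58906446  0.28210754] [-4.03566661e-04  7.07210452e-01  7.07002969e-01  1.23935946e-04] [ 1.14946996  0.31709923 -0.10923226  1.36580197  0.03417126  1.46136582
  1.04158806]
```

>>> servo_tool:
  deltas:
    - [0.264, 0.241, 0, 0, 0, 0]
    - [0.264, 0.241, 0, 0, 0, 0]
    - [0.264, 0.241, 0, 0, 0, 0]
    - [0.264, 0.241, 0, 0, 0, 0]
    - [0.264, 0.241, 0, 0, 0, 0]

```text
clock: 1.4
tool_pos: [0.4206, -0.4301, 0.2822]
orientation: [-0.0, 0.709, 0.705, -0.0]
force: [0.3, -0.5, -0.0]
finger_gap: 0.0875
```

>>> servo_tool:
  deltas:
    - [0.264, 0.241, 0, 0, 0, 0]
    - [0.264, 0.241, 0, 0, 0, 0]
    - [0.264, 0.241, 0, 0, 0, 0]
    - [0.264, 0.241, 0, 0, 0, 0]
    - [0.264, 0.241, 0, 0, 0, 0]

```text
clock: 1.9
tool_pos: [0.5661, -0.2727, 0.2822]
orientation: [-0.0, 0.709, 0.705, -0.0]
force: [1.1, 0.7, -0.4]
finger_gap: 0.0871
```

>>> servo_tool:
  deltas:
    - [0.264, 0.241, 0, 0, 0, 0]
    - [0.264, 0.241, 0, 0, 0, 0]
    - [0, 0, 0, 0, 0, 0]
    - [0, 0, 0, 0, 0, 0]

```text
clock: 2.3
tool_pos: [0.6239, -0.2097, 0.2817]
orientation: [-0.001, 0.708, 0.706, -0.0]
force: [-0.1, -0.9, -0.1]
finger_gap: 0.0869
```

>>> servo_tool:
  deltas:
    - [0.004, -0.02, 0.3, 0, 0, 0]
    - [0, 0, 0.3, 0, 0, 0]
    - [0, 0, 0.3, 0, 0, 0]
    - [0, 0, 0.3, 0, 0, 0]
    - [0, 0, 0.3, 0, 0, 0]

```text
clock: 2.8
tool_pos: [0.6199, -0.2127, 0.1012]
orientation: [0.0, 0.71, 0.704, -0.001]
force: [0.3, 0.2, 0.1]
finger_gap: 0.0871
```

>>> servo_tool:
  deltas:
    - [0, 0, 0.25, 0, 0, 0]
    - [0, 0, 0.15, 0, 0, 0]
    - [0, 0, 0.1, 0, 0, 0]
    - [0, 0, 0.06, 0, 0, 0]
    - [0, 0, 0, 0, 0, 0]

```text
clock: 3.3
tool_pos: [0.6206, -0.2112, 0.035]
orientation: [-0.0, 0.709, 0.705, -0.0]
force: [-0.2, -0.5, -0.0]
finger_gap: 0.0873
```

>>> servo_tool:
  deltas:
    - [0.017, 0.005, 0.03, 0, 0, 0]
    - [0, 0, 0, 0, 0, 0]

```text
clock: 3.5
tool_pos: [0.6223, -0.2082, 0.0324]
orientation: [0.0, 0.709, 0.705, 0.0]
force: [-0.6, -0.8, -0.5]
finger_gap: 0.0871
```

>>> servo_tool:
  deltas:
    - [0, 0, 0, 0, 0, 0]
    - [0, 0, 0, 0, 0, 0]
    - [0, 0, 0, 0, 0, 0]
    - [0, 0, 0, 0, 0, 0]
    - [0, 0, 0, 0, 0, 0]
  jaw: 1
  squeeze: 25

```text
clock: 4.0
tool_pos: [0.6217, -0.2086, 0.0318]
orientation: [0.0, 0.709, 0.705, -0.0]
force: [-0.3, -0.1, 0.3]
finger_gap: 0.0543
```

>>> servo_tool:
  deltas:
    - [0, 0, 0, 0, 0, 0]
    - [0, 0, 0, 0, 0, 0]
    - [0, 0, 0, 0, 0, 0]

```text
clock: 4.3
tool_pos: [0.6217, -0.2085, 0.0317]
orientation: [-0.0, 0.709, 0.705, -0.0]
force: [-0.7, 0.0, 0.1]
finger_gap: 0.0393
```

>>> servo_tool:
  deltas:
    - [0, 0, 0, 0, 0, 0]
    - [0, 0, -0.05, 0, 0, 0]
    - [0, 0, -0.1, 0, 0, 0]
    - [0, 0, -0.2, 0, 0, 0]
    - [0, 0, -0.2, 0, 0, 0]

```text
clock: 4.8
tool_pos: [0.6214, -0.2084, 0.0987]
orientation: [-0.0, 0.709, 0.705, -0.0]
force: [-0.1, -0.3, -3.6]
finger_gap: 0.0395
```

>>> servo_tool:
  deltas:
    - [0, 0, -0.2, 0, 0, 0]
    - [0, 0, -0.2, 0, 0, 0]
    - [0, 0, -0.2, 0, 0, 0]
    - [0, 0, -0.1, 0, 0, 0]
    - [0, 0, 0, 0, 0, 0]

```text
clock: 5.3
tool_pos: [0.6227, -0.2087, 0.1841]
orientation: [0.002, 0.709, 0.705, 0.001]
force: [0.6, 0.0, -4.8]
finger_gap: 0.0393
```

>>> servo_tool:
  deltas:
    - [0.12, -0.008, 0, 0, 0, 0]
    - [0.28, -0.02, 0, 0, 0, 0]
    - [0.28, -0.02, 0, 0, 0, 0]
    - [0.28, -0.02, 0, 0, 0, 0]
    - [0.28, -0.02, 0, 0, 0, 0]

```text
clock: 5.8
tool_pos: [0.6106, -0.0569, 0.1799]
orientation: [-0.001, 0.709, 0.705, -0.001]
force: [1.3, 0.7, -4.2]
finger_gap: 0.0393
```

>>> servo_tool:
  deltas:
    - [0.28, -0.02, 0, 0, 0, 0]
    - [0.28, -0.02, 0, 0, 0, 0]
    - [0.28, -0.02, 0, 0, 0, 0]
    - [0.28, -0.02, 0, 0, 0, 0]
    - [0.28, -0.02, 0, 0, 0, 0]

```text
clock: 6.3
tool_pos: [0.5992, 0.1108, 0.18]
orientation: [-0.001, 0.709, 0.705, -0.001]
force: [0.7, 0.1, -3.1]
finger_gap: 0.0395
```

>>> servo_tool:
  deltas:
    - [0.28, -0.02, 0, 0, 0, 0]
    - [0.28, -0.02, 0, 0, 0, 0]
    - [0.15, -0.01, 0, 0, 0, 0]
    - [0, 0, 0, 0, 0, 0]
    - [0, 0, 0, 0, 0, 0]

```text
clock: 6.8
tool_pos: [0.5941, 0.1944, 0.1803]
orientation: [-0.001, 0.708, 0.706, -0.001]
force: [0.4, -0.7, -4.5]
finger_gap: 0.0394
```

```bash
python3 - <<'E'
from h import *
s=r.get_state(); print(s['tool_pos'],s['orientation'],s['force'])
shot('scene','scene1'); shot('top','top1')
E
```

```text
[0.59410704 0.19438877 0.18028654] [-6.31141009e-04  7.08457323e-01  7.05752556e-01 -1.07368202e-03] [ 0.43893793 -0.6532355  -4.53891841]
```

View pics/scene1.png

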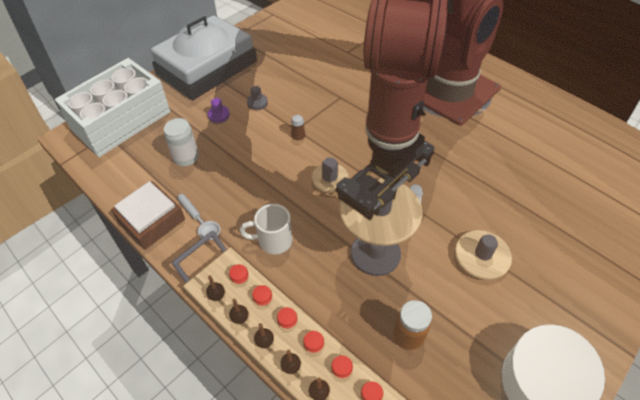

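The large tier hangs level over the base, around (380,215) in the scene picture.

>>> servo_tool:
  deltas:
    - [0.02, -0.008, 0.1, 0, 0, 0]
    - [0, 0, 0.2, 0, 0, 0]
    - [0, 0, 0.2, 0, 0, 0]
    - [0, 0, 0.15, 0, 0, 0]
    - [0, 0, 0.07, 0, 0, 0]

```text
clock: 7.4
tool_pos: [0.5932, 0.1948, 0.0925]
orientation: [-0.001, 0.709, 0.705, -0.002]
force: [0.8, -0.3, -4.6]
finger_gap: 0.0396
```

>>> servo_tool:
  deltas:
    - [0, 0, 0.03, 0, 0, 0]
    - [0, 0, 0.03, 0, 0, 0]
    - [0, 0, 0.03, 0, 0, 0]
    - [0, 0, 0, 0, 0, 0]

```text
clock: 7.8
tool_pos: [0.5946, 0.1961, 0.0847]
orientation: [0.0, 0.709, 0.705, 0.0]
force: [0.5, -0.0, -3.9]
finger_gap: 0.0393
```

>>> servo_tool:
  deltas:
    - [0, 0, 0.03, 0, 0, 0]
    - [0, 0, 0.03, 0, 0, 0]
    - [0, 0, 0.02, 0, 0, 0]
    - [0, 0, 0, 0, 0, 0]

```text
clock: 8.2
tool_pos: [0.5942, 0.196, 0.0745]
orientation: [-0.0, 0.709, 0.705, -0.0]
force: [0.0, -1.1, -3.7]
finger_gap: 0.0391
```

>>> servo_tool:
  deltas:
    - [0, 0, 0.015, 0, 0, 0]
    - [0, 0, 0.01, 0, 0, 0]
    - [0, 0, 0, 0, 0, 0]

```text
clock: 8.5
tool_pos: [0.5945, 0.1961, 0.0718]
orientation: [-0.0, 0.709, 0.705, -0.0]
force: [-0.8, 0.9, -3.9]
finger_gap: 0.0395
```

>>> servo_tool:
  deltas:
    - [0, 0, 0.01, 0, 0, 0]
    - [0, 0, 0, 0, 0, 0]

```text
clock: 8.7
tool_pos: [0.5946, 0.1961, 0.0717]
orientation: [0.0, 0.709, 0.705, 0.0]
force: [-3.0, -1.1, 4.4]
finger_gap: 0.0393
```

```bash
python3 - <<'E'
from h import *
s=r.get_state(); print(s['tool_pos'],s['force'],s['moment'])
E
```

```text
[0.59459106 0.19613172 0.07167932] [-2.98484294 -1.08516051  4.36980833] [-0.38457939  0.74344643  0.0372998 ]
```

>>> servo_tool:
  deltas:
    - [0, 0, 0, 0, 0, 0]
    - [0, 0, 0, 0, 0, 0]
    - [0, 0, 0, 0, 0, 0]
    - [0, 0, 0, 0, 0, 0]
    - [0, 0, 0, 0, 0, 0]
  jaw: 0

```text
clock: 9.2
tool_pos: [0.5946, 0.1961, 0.0707]
orientation: [-0.0, 0.709, 0.705, 0.0]
force: [0.5, -1.0, -0.6]
finger_gap: 0.0711
```

>>> servo_tool:
  deltas:
    - [0, 0, 0, 0, 0, 0]
    - [0, 0, 0, 0, 0, 0]
    - [0, 0, -0.1, 0, 0, 0]
    - [0, 0, -0.3, 0, 0, 0]
    - [0, 0, -0.3, 0, 0, 0]

```text
clock: 9.7
tool_pos: [0.594, 0.196, 0.1561]
orientation: [-0.0, 0.709, 0.705, -0.0]
force: [1.5, 0.2, 0.9]
finger_gap: 0.0865
```

>>> servo_tool:
  deltas:
    - [0, 0, -0.3, 0, 0, 0]
    - [0, 0, -0.1, 0, 0, 0]
    - [0, 0, 0, 0, 0, 0]
    - [0, 0, 0, 0, 0, 0]

```text
clock: 10.1
tool_pos: [0.5941, 0.1958, 0.202]
orientation: [-0.0, 0.709, 0.705, -0.0]
force: [-0.1, -0.3, -0.2]
finger_gap: 0.0872
```

```bash
python3 - <<'E'
from meas import *
s=r.get_state(); print(s['tool_pos'],s['force'])
im,d=shot('scene','scene2')
P=cloud('scene',d); q=P[(P[...,2]>.05)&(P[...,2]<.07)&(np.hypot(P[...,0]-.594,P[...,1]-.196)<.09)]; print(circ(q),np.percentile(q[:,2],[5,50,95]))
E
```

```text
[0.59413872 0.19583479 0.20204008] [-0.07463078 -0.34834194 -0.16054982]
(array([0.59456676, 0.19566931]), 0.0813259705901146) [0.05736662 0.06058339 0.06341644]
```

View pics/scene2.png

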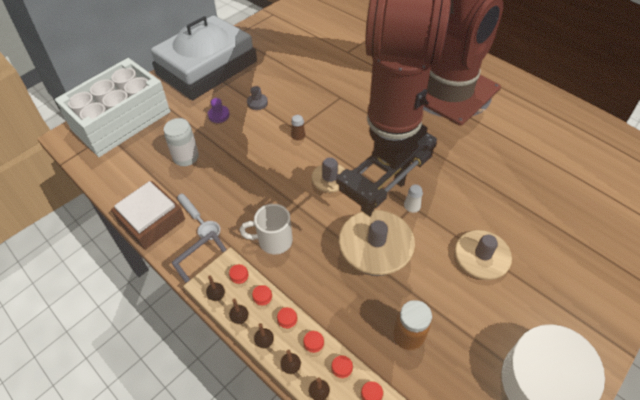

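The large tier is seated at (377,240): board top at 60.6 mm against 60 expected. Next is the medium tier.

>>> servo_tool:
  deltas:
    - [0.25, -0.211, 0, 0, 0, 0]
    - [0.25, -0.211, 0, 0, 0, 0]
    - [0.25, -0.211, 0, 0, 0, 0]
    - [0.25, -0.211, 0, 0, 0, 0]
    - [0.25, -0.211, 0, 0, 0, 0]

```text
clock: 10.65
tool_pos: [0.467, 0.3472, 0.2011]
orientation: [-0.0, 0.709, 0.705, -0.001]
force: [0.2, -0.1, 0.1]
finger_gap: 0.0866
```

>>> servo_tool:
  deltas:
    - [0.25, -0.211, 0, 0, 0, 0]
    - [0, 0, 0, 0, 0, 0]
    - [0, 0, 0, 0, 0, 0]

```text
clock: 10.95
tool_pos: [0.4424, 0.3771, 0.2014]
orientation: [-0.0, 0.708, 0.706, -0.001]
force: [0.8, 0.1, -1.2]
finger_gap: 0.0866
```

```bash
python3 - <<'E'
from meas import *
s=r.get_state(); print(s['tool_pos'],s['orientation'],s['joints'])
E
```

```text
[0.44240833 0.37711217 0.20135326] [-1.92103433e-04  7.08226734e-01  7.05984125e-01 -1.12769452e-03] [-0.20759679  0.27893061 -0.68487482  1.63573998  0.18144292  1.29419803
 -0.92686152]
```

>>> servo_tool:
  deltas:
    - [-0.014, 0, 0.25, 0, 0, 0]
    - [0, 0, 0.3, 0, 0, 0]
    - [0, 0, 0.3, 0, 0, 0]
    - [0, 0, 0.25, 0, 0, 0]
    - [0, 0, 0.15, 0, 0, 0]

```text
clock: 11.45
tool_pos: [0.4435, 0.3722, 0.0491]
orientation: [-0.0, 0.71, 0.704, -0.002]
force: [-0.8, -0.4, 0.6]
finger_gap: 0.087
```

>>> servo_tool:
  deltas:
    - [0, 0, 0.1, 0, 0, 0]
    - [0, 0, 0.06, 0, 0, 0]
    - [0, 0, 0, 0, 0, 0]
    - [0, 0, 0, 0, 0, 0]

```text
clock: 11.85
tool_pos: [0.4441, 0.3755, 0.0343]
orientation: [0.0, 0.709, 0.705, 0.001]
force: [-0.0, 0.2, 0.3]
finger_gap: 0.0872
```

>>> servo_tool:
  deltas:
    - [0, -0.016, 0.02, 0, 0, 0]
    - [0, 0, 0, 0, 0, 0]

```text
clock: 12.05
tool_pos: [0.4416, 0.3755, 0.0317]
orientation: [0.0, 0.709, 0.705, 0.0]
force: [-0.1, 0.5, -0.2]
finger_gap: 0.0869
```

>>> servo_tool:
  deltas:
    - [0, 0, 0, 0, 0, 0]
    - [0, 0, 0, 0, 0, 0]
    - [0, 0, 0, 0, 0, 0]
    - [0, 0, 0, 0, 0, 0]
    - [0, 0, 0, 0, 0, 0]
  jaw: 1

```text
clock: 12.55
tool_pos: [0.4417, 0.3753, 0.0312]
orientation: [-0.0, 0.709, 0.705, 0.0]
force: [-0.9, -0.6, -0.1]
finger_gap: 0.0551
```

>>> servo_tool:
  deltas:
    - [0, 0, 0, 0, 0, 0]
    - [0, 0, 0, 0, 0, 0]
    - [0, 0, 0, 0, 0, 0]
    - [0, 0, 0, 0, 0, 0]

```text
clock: 12.95
tool_pos: [0.4416, 0.3752, 0.0311]
orientation: [-0.0, 0.709, 0.705, -0.0]
force: [0.2, -0.5, -0.8]
finger_gap: 0.039
```

>>> servo_tool:
  deltas:
    - [0, 0, -0.05, 0, 0, 0]
    - [0, 0, -0.15, 0, 0, 0]
    - [0, 0, -0.25, 0, 0, 0]
    - [0, 0, -0.3, 0, 0, 0]
    - [0, 0, -0.3, 0, 0, 0]

```text
clock: 13.45
tool_pos: [0.4411, 0.3749, 0.1583]
orientation: [-0.0, 0.709, 0.705, -0.001]
force: [1.3, -0.1, -3.6]
finger_gap: 0.0395
```

>>> servo_tool:
  deltas:
    - [0, 0, -0.25, 0, 0, 0]
    - [0, 0, -0.12, 0, 0, 0]
    - [0, 0, 0, 0, 0, 0]

```text
clock: 13.75
tool_pos: [0.4422, 0.3759, 0.2032]
orientation: [0.0, 0.709, 0.705, 0.001]
force: [0.1, -0.2, -3.1]
finger_gap: 0.039
```

>>> servo_tool:
  deltas:
    - [-0.11, 0.093, 0, 0, 0, 0]
    - [-0.2, 0.17, 0, 0, 0, 0]
    - [-0.25, 0.213, 0, 0, 0, 0]
    - [-0.25, 0.213, 0, 0, 0, 0]
    - [-0.25, 0.213, 0, 0, 0, 0]

```text
clock: 14.25
tool_pos: [0.5491, 0.2456, 0.1991]
orientation: [-0.001, 0.709, 0.705, -0.002]
force: [1.2, 0.7, -3.3]
finger_gap: 0.0395
```

>>> servo_tool:
  deltas:
    - [-0.25, 0.213, 0, 0, 0, 0]
    - [-0.19, 0.16, 0, 0, 0, 0]
    - [0, 0, 0, 0, 0, 0]
    - [0, 0, 0, 0, 0, 0]

```text
clock: 14.65
tool_pos: [0.5931, 0.1933, 0.199]
orientation: [-0.001, 0.71, 0.705, -0.002]
force: [-0.4, 1.1, -3.6]
finger_gap: 0.0397
```

```bash
python3 - <<'E'
from h import *
s=r.get_state(); print(s['tool_pos'],s['orientation'],s['force'])
shot('scene','scene3')
E
```

```text
[0.593055   0.19331118 0.199003  ] [-0.0010397   0.70966852  0.70453332 -0.00152225] [-0.38507388  1.10291328 -3.64738092]
```

View pics/scene3.png

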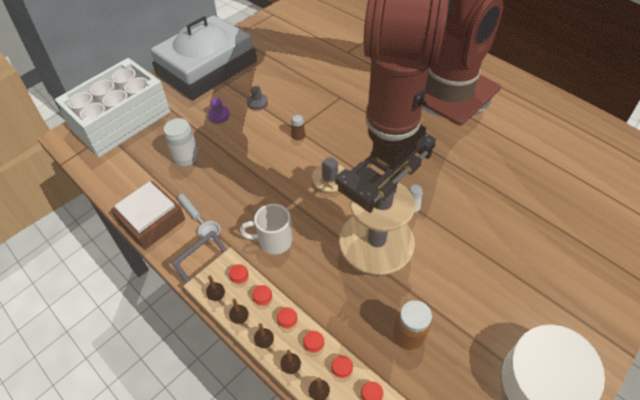

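The medium tier is held level above the large one's post, around (383,210).

>>> servo_tool:
  deltas:
    - [0.018, 0.012, 0.05, 0, 0, 0]
    - [0, 0, 0.15, 0, 0, 0]
    - [0, 0, 0.12, 0, 0, 0]
    - [0, 0, 0.07, 0, 0, 0]
    - [0, 0, 0, 0, 0, 0]

```text
clock: 15.2
tool_pos: [0.594, 0.1966, 0.153]
orientation: [-0.001, 0.709, 0.705, -0.001]
force: [1.0, 0.1, -3.0]
finger_gap: 0.0394
```

>>> servo_tool:
  deltas:
    - [0, 0, 0.03, 0, 0, 0]
    - [0, 0, 0.03, 0, 0, 0]
    - [0, 0, 0, 0, 0, 0]

```text
clock: 15.5
tool_pos: [0.5951, 0.1965, 0.1475]
orientation: [-0.0, 0.709, 0.705, -0.0]
force: [0.1, 0.3, -2.7]
finger_gap: 0.0394
```

Another 16 mm to go.

>>> servo_tool:
  deltas:
    - [0, 0, 0.03, 0, 0, 0]
    - [0, 0, 0.03, 0, 0, 0]
    - [0, 0, 0.03, 0, 0, 0]
    - [0, 0, 0.02, 0, 0, 0]
    - [0, 0, 0, 0, 0, 0]

```text
clock: 16.0
tool_pos: [0.5948, 0.1965, 0.1338]
orientation: [-0.0, 0.709, 0.705, -0.0]
force: [-0.5, -0.7, -3.4]
finger_gap: 0.0395
```

>>> servo_tool:
  deltas:
    - [0, 0, 0.012, 0, 0, 0]
    - [0, 0, 0.01, 0, 0, 0]
    - [0, 0, 0, 0, 0, 0]

```text
clock: 16.3
tool_pos: [0.5951, 0.1965, 0.1316]
orientation: [-0.0, 0.709, 0.705, -0.0]
force: [-0.5, -0.7, -3.1]
finger_gap: 0.0392
```

>>> servo_tool:
  deltas:
    - [0, 0, 0.01, 0, 0, 0]
    - [0, 0, 0, 0, 0, 0]

```text
clock: 16.5
tool_pos: [0.5953, 0.1967, 0.1312]
orientation: [0.0, 0.709, 0.705, 0.0]
force: [-1.2, -0.2, 2.1]
finger_gap: 0.0395
```

Contact came at the expected 131 mm, so I release.

>>> servo_tool:
  deltas:
    - [0, 0, 0, 0, 0, 0]
    - [0, 0, 0, 0, 0, 0]
    - [0, 0, 0, 0, 0, 0]
    - [0, 0, 0, 0, 0, 0]
    - [0, 0, 0, 0, 0, 0]
  jaw: 0

```text
clock: 17.0
tool_pos: [0.5951, 0.1965, 0.1305]
orientation: [-0.0, 0.709, 0.705, 0.0]
force: [0.3, -0.3, 0.2]
finger_gap: 0.0715
```

>>> servo_tool:
  deltas:
    - [0, 0, 0, 0, 0, 0]
    - [0, 0, 0, 0, 0, 0]
    - [0, 0, -0.1, 0, 0, 0]
    - [0, 0, -0.3, 0, 0, 0]
    - [0, 0, -0.3, 0, 0, 0]

```text
clock: 17.5
tool_pos: [0.5947, 0.1964, 0.2159]
orientation: [-0.0, 0.709, 0.705, -0.0]
force: [1.1, -0.2, -0.0]
finger_gap: 0.0868
```

>>> servo_tool:
  deltas:
    - [0, 0, -0.3, 0, 0, 0]
    - [0, 0, -0.1, 0, 0, 0]
    - [0, 0, 0, 0, 0, 0]
    - [0, 0, 0, 0, 0, 0]

```text
clock: 17.9
tool_pos: [0.5948, 0.1963, 0.2618]
orientation: [-0.0, 0.709, 0.705, -0.0]
force: [0.2, 0.0, -1.0]
finger_gap: 0.087
```

```bash
python3 - <<'E'
from meas import *
s=r.get_state(); print(s['tool_pos'],s['force'])
im,d=shot('scene','scene4')
P=cloud('scene',d); q=P[(P[...,2]>.112)&(P[...,2]<.128)&(np.hypot(P[...,0]-.594,P[...,1]-.196)<.075)]; print(circ(q),np.percentile(q[:,2],[5,50,95]))
E
```

```text
[0.59482468 0.19632401 0.26176933] [ 0.16556032  0.01738996 -1.03619366]
(array([0.59538597, 0.19791076]), 0.06287328898906708) [0.11721025 0.12025138 0.12300614]
```

View pics/scene4.png

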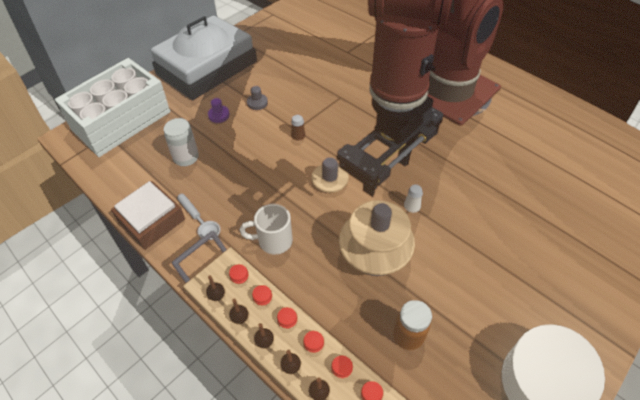

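The medium tier is seated, with its board top at 120.3 mm against 120 and centre within about 2 mm. Now the small tier.

>>> servo_tool:
  deltas:
    - [-0.3, -0.126, 0, 0, 0, 0]
    - [-0.3, -0.126, 0, 0, 0, 0]
    - [-0.3, -0.126, 0, 0, 0, 0]
    - [-0.3, -0.126, 0, 0, 0, 0]
    - [-0.3, -0.126, 0, 0, 0, 0]

```text
clock: 18.45
tool_pos: [0.5169, 0.0154, 0.2608]
orientation: [-0.001, 0.709, 0.705, -0.001]
force: [-0.1, 0.3, -0.9]
finger_gap: 0.087
```

>>> servo_tool:
  deltas:
    - [-0.3, -0.126, 0, 0, 0, 0]
    - [0, 0, 0.1, 0, 0, 0]
    - [0, 0, 0.2, 0, 0, 0]
    - [0, 0, 0, 0, 0, 0]
    - [0, 0, 0, 0, 0, 0]

```text
clock: 18.95
tool_pos: [0.5026, -0.0184, 0.2258]
orientation: [-0.001, 0.709, 0.705, -0.001]
force: [0.9, 0.3, -0.1]
finger_gap: 0.0871
```

>>> servo_tool:
  deltas:
    - [-0.01, 0.012, 0.25, 0, 0, 0]
    - [0, 0, 0.3, 0, 0, 0]
    - [0, 0, 0.3, 0, 0, 0]
    - [0, 0, 0.3, 0, 0, 0]
    - [0, 0, 0.2, 0, 0, 0]

```text
clock: 19.45
tool_pos: [0.5042, -0.0196, 0.0629]
orientation: [-0.001, 0.709, 0.705, -0.0]
force: [0.3, -0.2, -0.8]
finger_gap: 0.0871
```

>>> servo_tool:
  deltas:
    - [0, 0, 0.15, 0, 0, 0]
    - [0, 0, 0.1, 0, 0, 0]
    - [0, 0, 0, 0, 0, 0]
    - [0, 0, 0, 0, 0, 0]

```text
clock: 19.85
tool_pos: [0.5053, -0.0199, 0.0353]
orientation: [0.0, 0.709, 0.705, 0.0]
force: [-0.1, 0.4, 0.3]
finger_gap: 0.0873
```

>>> servo_tool:
  deltas:
    - [0, -0.01, 0.03, 0, 0, 0]
    - [0, 0, 0, 0, 0, 0]

```text
clock: 20.05
tool_pos: [0.5036, -0.0202, 0.0314]
orientation: [0.0, 0.709, 0.705, 0.0]
force: [0.2, 0.6, -0.3]
finger_gap: 0.087
```

>>> servo_tool:
  deltas:
    - [0, 0, 0, 0, 0, 0]
    - [0, 0, 0, 0, 0, 0]
    - [0, 0, 0, 0, 0, 0]
    - [0, 0, 0, 0, 0, 0]
    - [0, 0, 0, 0, 0, 0]
  jaw: 1

```text
clock: 20.55
tool_pos: [0.5034, -0.0201, 0.031]
orientation: [0.0, 0.709, 0.705, 0.0]
force: [0.5, -0.3, -1.0]
finger_gap: 0.0546
```

>>> servo_tool:
  deltas:
    - [0, 0, 0, 0, 0, 0]
    - [0, 0, 0, 0, 0, 0]
    - [0, 0, 0, 0, 0, 0]
    - [0, 0, 0, 0, 0, 0]

```text
clock: 20.95
tool_pos: [0.5035, -0.0202, 0.031]
orientation: [0.0, 0.709, 0.705, 0.0]
force: [0.2, -0.5, -0.4]
finger_gap: 0.0395
```

>>> servo_tool:
  deltas:
    - [0, 0, -0.05, 0, 0, 0]
    - [0, 0, -0.15, 0, 0, 0]
    - [0, 0, -0.25, 0, 0, 0]
    - [0, 0, -0.3, 0, 0, 0]
    - [0, 0, -0.3, 0, 0, 0]

```text
clock: 21.45
tool_pos: [0.5027, -0.02, 0.1583]
orientation: [-0.0, 0.709, 0.705, -0.0]
force: [0.8, 0.5, -2.0]
finger_gap: 0.0393
```

>>> servo_tool:
  deltas:
    - [0, 0, -0.3, 0, 0, 0]
    - [0, 0, -0.3, 0, 0, 0]
    - [0, 0, -0.2, 0, 0, 0]
    - [0, 0, -0.06, 0, 0, 0]
    - [0, 0, 0, 0, 0, 0]

```text
clock: 21.95
tool_pos: [0.5036, -0.0201, 0.2606]
orientation: [0.0, 0.709, 0.705, 0.0]
force: [-0.4, 0.5, -1.8]
finger_gap: 0.0394
```

>>> servo_tool:
  deltas:
    - [0.15, 0.063, 0, 0, 0, 0]
    - [0.25, 0.106, 0, 0, 0, 0]
    - [0.3, 0.127, 0, 0, 0, 0]
    - [0.3, 0.127, 0, 0, 0, 0]
    - [0.3, 0.127, 0, 0, 0, 0]

```text
clock: 22.45
tool_pos: [0.5699, 0.1365, 0.2578]
orientation: [-0.001, 0.709, 0.705, -0.001]
force: [1.2, -0.6, -1.8]
finger_gap: 0.0395
```

>>> servo_tool:
  deltas:
    - [0.3, 0.127, 0, 0, 0, 0]
    - [0.208, 0.088, 0, 0, 0, 0]
    - [0, 0, 0, 0, 0, 0]
    - [0, 0, 0, 0, 0, 0]

```text
clock: 22.85
tool_pos: [0.5956, 0.1966, 0.2577]
orientation: [-0.001, 0.709, 0.706, -0.002]
force: [0.5, 0.3, -1.9]
finger_gap: 0.0395
```

```bash
python3 - <<'E'
from h import *
s=r.get_state(); print(s['tool_pos'],s['orientation'],s['force'])
shot('scene','scene5')
E
```

```text
[0.59555342 0.19656351 0.25769133] [-0.00104577  0.70852362  0.70568471 -0.0015095 ] [ 0.53165329  0.25214262 -1.89887581]
```

View pics/scene5.png

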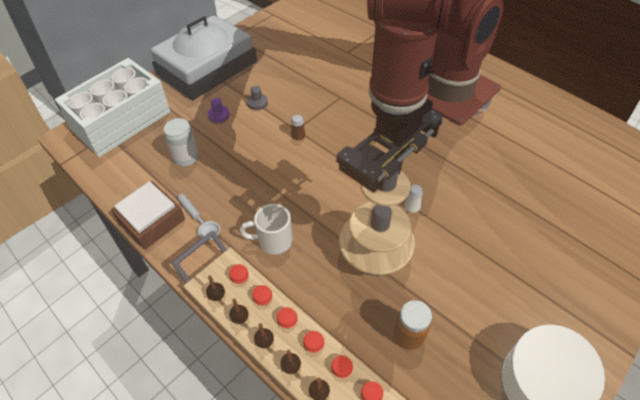

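The small tier is held level over the post, around (386,185). I lower it.

>>> servo_tool:
  deltas:
    - [0, 0, 0.05, 0, 0, 0]
    - [0, 0, 0.15, 0, 0, 0]
    - [0, 0, 0.12, 0, 0, 0]
    - [0, 0, 0.07, 0, 0, 0]
    - [0, 0, 0, 0, 0, 0]

```text
clock: 23.4
tool_pos: [0.5957, 0.1954, 0.2117]
orientation: [-0.0, 0.709, 0.705, -0.001]
force: [0.7, 0.3, -2.2]
finger_gap: 0.0395
```

>>> servo_tool:
  deltas:
    - [0, 0, 0.03, 0, 0, 0]
    - [0, 0, 0.03, 0, 0, 0]
    - [0, 0, 0.02, 0, 0, 0]
    - [0, 0, 0, 0, 0, 0]

```text
clock: 23.8
tool_pos: [0.5964, 0.1963, 0.2035]
orientation: [-0.0, 0.709, 0.705, -0.0]
force: [0.7, 0.3, -1.9]
finger_gap: 0.0396
```

>>> servo_tool:
  deltas:
    - [0, -0.006, 0.03, 0, 0, 0]
    - [0, 0, 0.03, 0, 0, 0]
    - [0, 0, 0.02, 0, 0, 0]
    - [0, 0, 0, 0, 0, 0]

```text
clock: 24.2
tool_pos: [0.5955, 0.1962, 0.1936]
orientation: [-0.0, 0.709, 0.705, -0.0]
force: [0.5, -0.5, -1.7]
finger_gap: 0.0394
```

>>> servo_tool:
  deltas:
    - [0, 0, 0.012, 0, 0, 0]
    - [0, 0, 0.01, 0, 0, 0]
    - [0, 0, 0, 0, 0, 0]

```text
clock: 24.5
tool_pos: [0.5957, 0.1963, 0.1914]
orientation: [-0.0, 0.709, 0.705, -0.0]
force: [-0.4, 0.5, -2.0]
finger_gap: 0.0396
```

>>> servo_tool:
  deltas:
    - [0, 0, 0.008, 0, 0, 0]
    - [0, 0, 0, 0, 0, 0]

```text
clock: 24.7
tool_pos: [0.5959, 0.1964, 0.191]
orientation: [0.0, 0.709, 0.705, 0.0]
force: [1.0, -1.0, 2.5]
finger_gap: 0.0396
```

>>> servo_tool:
  deltas:
    - [0, 0, 0, 0, 0, 0]
    - [0, 0, 0, 0, 0, 0]
    - [0, 0, 0, 0, 0, 0]
    - [0, 0, 0, 0, 0, 0]
    - [0, 0, 0, 0, 0, 0]
  jaw: 0

```text
clock: 25.2
tool_pos: [0.5957, 0.1963, 0.1905]
orientation: [-0.0, 0.709, 0.705, 0.0]
force: [1.0, -0.0, -0.7]
finger_gap: 0.0713
```

>>> servo_tool:
  deltas:
    - [0, 0, 0, 0, 0, 0]
    - [0, 0, 0, 0, 0, 0]
    - [0, 0, -0.1, 0, 0, 0]
    - [0, 0, -0.3, 0, 0, 0]
    - [0, 0, -0.3, 0, 0, 0]

```text
clock: 25.7
tool_pos: [0.5953, 0.1962, 0.2759]
orientation: [-0.0, 0.709, 0.705, -0.0]
force: [0.7, 0.9, 0.2]
finger_gap: 0.0869
```

>>> servo_tool:
  deltas:
    - [0, 0, -0.3, 0, 0, 0]
    - [0, 0, -0.1, 0, 0, 0]
    - [0, 0, 0, 0, 0, 0]
    - [0, 0, 0, 0, 0, 0]

```text
clock: 26.1
tool_pos: [0.5955, 0.1962, 0.3217]
orientation: [-0.0, 0.709, 0.705, -0.0]
force: [0.5, 0.6, -1.3]
finger_gap: 0.0869
```

```bash
python3 - <<'E'
from meas import *
s=r.get_state(); print(s['tool_pos'],s['force'])
im,d=shot('scene','scene6')
P=cloud('scene',d); q=P[(P[...,2]>.172)&(P[...,2]<.188)&(np.hypot(P[...,0]-.594,P[...,1]-.196)<.06)]; print(circ(q),np.percentile(q[:,2],[5,50,95]))
E
```

```text
[0.59547481 0.19615726 0.32172205] [ 0.50414946  0.62058245 -1.29791811]
(array([0.59751862, 0.19787192]), 0.046219050884246826) [0.17570374 0.17984163 0.18267689]
```

View pics/scene6.png

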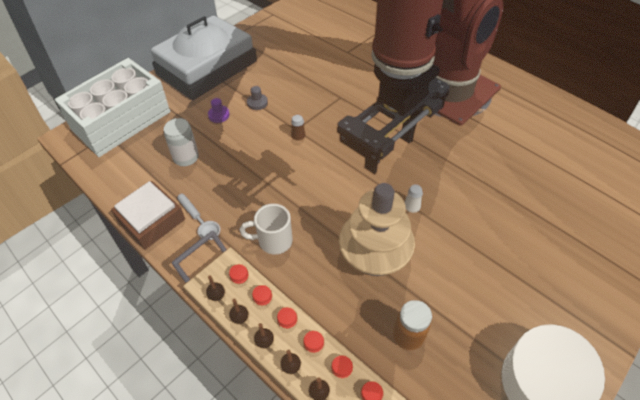

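Three tiers are seated, with the small board top at 179.8 mm against 180. Now the black finial.

>>> servo_tool:
  deltas:
    - [-0.338, -0.101, 0, 0, 0, 0]
    - [-0.338, -0.101, 0, 0, 0, 0]
    - [-0.338, -0.101, 0, 0, 0, 0]
    - [-0.338, -0.101, 0, 0, 0, 0]
    - [-0.338, -0.101, 0, 0, 0, 0]

```text
clock: 26.65
tool_pos: [0.5326, -0.008, 0.3209]
orientation: [-0.001, 0.709, 0.705, -0.001]
force: [0.2, -1.4, -0.3]
finger_gap: 0.0869
```

>>> servo_tool:
  deltas:
    - [-0.338, -0.101, 0, 0, 0, 0]
    - [-0.338, -0.101, 0, 0, 0, 0]
    - [-0.338, -0.101, 0, 0, 0, 0]
    - [-0.338, -0.101, 0, 0, 0, 0]
    - [-0.338, -0.101, 0, 0, 0, 0]

```text
clock: 27.15
tool_pos: [0.4707, -0.2102, 0.321]
orientation: [-0.001, 0.709, 0.705, -0.0]
force: [1.4, -0.8, -0.0]
finger_gap: 0.0868
```

>>> servo_tool:
  deltas:
    - [-0.338, -0.101, 0, 0, 0, 0]
    - [-0.338, -0.101, 0, 0, 0, 0]
    - [-0.338, -0.101, 0, 0, 0, 0]
    - [-0.338, -0.101, 0, 0, 0, 0]
    - [0, 0, 0, 0, 0, 0]

```text
clock: 27.65
tool_pos: [0.4185, -0.3764, 0.32]
orientation: [-0.002, 0.712, 0.702, -0.001]
force: [-0.4, 0.6, -0.1]
finger_gap: 0.0869
```

>>> servo_tool:
  deltas:
    - [0, 0, 0.2, 0, 0, 0]
    - [0, 0, 0.3, 0, 0, 0]
    - [0, 0, 0.3, 0, 0, 0]
    - [0, 0, 0.3, 0, 0, 0]
    - [0, 0, 0, 0, 0, 0]

```text
clock: 28.15
tool_pos: [0.4198, -0.368, 0.1844]
orientation: [-0.005, 0.709, 0.705, -0.001]
force: [-0.3, 0.9, 0.2]
finger_gap: 0.087
```

>>> servo_tool:
  deltas:
    - [0, 0, 0, 0, 0, 0]
    - [0, 0, 0, 0, 0, 0]

```text
clock: 28.35
tool_pos: [0.4236, -0.371, 0.1924]
orientation: [0.001, 0.709, 0.705, 0.0]
force: [-1.2, -0.9, 0.5]
finger_gap: 0.0867
```

>>> servo_tool:
  deltas:
    - [0, 0.018, 0.2, 0, 0, 0]
    - [0, 0, 0.3, 0, 0, 0]
    - [0, 0, 0.3, 0, 0, 0]
    - [0, 0, 0.25, 0, 0, 0]
    - [0, 0, 0.1, 0, 0, 0]

```text
clock: 28.85
tool_pos: [0.4247, -0.3703, 0.0515]
orientation: [-0.001, 0.709, 0.705, -0.0]
force: [0.1, -0.1, 0.6]
finger_gap: 0.0869
```

>>> servo_tool:
  deltas:
    - [0, 0, 0.1, 0, 0, 0]
    - [0, 0, 0.07, 0, 0, 0]
    - [0, 0, 0.05, 0, 0, 0]
    - [0, 0, 0, 0, 0, 0]
    - [0, 0, 0, 0, 0, 0]

```text
clock: 29.35
tool_pos: [0.4254, -0.3709, 0.0268]
orientation: [0.0, 0.709, 0.705, 0.0]
force: [0.5, 0.2, -0.6]
finger_gap: 0.087
```

>>> servo_tool:
  deltas:
    - [0, 0, 0.04, 0, 0, 0]
    - [0, 0, 0, 0, 0, 0]

```text
clock: 29.55
tool_pos: [0.4249, -0.3705, 0.0211]
orientation: [-0.0, 0.709, 0.705, -0.0]
force: [-0.5, 0.3, 0.0]
finger_gap: 0.0874
```

>>> servo_tool:
  deltas:
    - [0, 0, 0, 0, 0, 0]
    - [0, 0, 0, 0, 0, 0]
    - [0, 0, 0, 0, 0, 0]
    - [0, 0, 0, 0, 0, 0]
    - [0, 0, 0, 0, 0, 0]
  jaw: 1

```text
clock: 30.05
tool_pos: [0.425, -0.3706, 0.0214]
orientation: [0.0, 0.709, 0.705, 0.0]
force: [1.2, -0.2, 1.6]
finger_gap: 0.0551
```

>>> servo_tool:
  deltas:
    - [0, 0, 0, 0, 0, 0]
    - [0, 0, 0, 0, 0, 0]
    - [0, 0, 0, 0, 0, 0]
    - [0, 0, 0, 0, 0, 0]
    - [0, 0, 0, 0, 0, 0]

```text
clock: 30.55
tool_pos: [0.4251, -0.3706, 0.0213]
orientation: [0.0, 0.709, 0.705, 0.0]
force: [0.5, 1.0, 0.0]
finger_gap: 0.0296
```

>>> servo_tool:
  deltas:
    - [0, 0, -0.05, 0, 0, 0]
    - [0, 0, -0.15, 0, 0, 0]
    - [0, 0, -0.25, 0, 0, 0]
    - [0, 0, -0.3, 0, 0, 0]
    - [0, 0, -0.3, 0, 0, 0]

```text
clock: 31.05
tool_pos: [0.4245, -0.3703, 0.1487]
orientation: [-0.0, 0.709, 0.705, -0.0]
force: [-0.0, -0.8, -1.4]
finger_gap: 0.0294
```

>>> servo_tool:
  deltas:
    - [0, 0, -0.3, 0, 0, 0]
    - [0, 0, -0.3, 0, 0, 0]
    - [0, 0, -0.3, 0, 0, 0]
    - [0, 0, -0.3, 0, 0, 0]
    - [0, 0, -0.2, 0, 0, 0]

```text
clock: 31.55
tool_pos: [0.4251, -0.3707, 0.3185]
orientation: [0.001, 0.709, 0.705, 0.0]
force: [1.0, 0.1, -1.4]
finger_gap: 0.029
```

>>> servo_tool:
  deltas:
    - [0, 0, -0.04, 0, 0, 0]
    - [0, 0, 0, 0, 0, 0]

```text
clock: 31.75
tool_pos: [0.425, -0.3706, 0.3204]
orientation: [0.0, 0.709, 0.705, 0.0]
force: [0.3, 0.2, -1.9]
finger_gap: 0.0292
```

>>> servo_tool:
  deltas:
    - [0.2, 0.06, 0, 0, 0, 0]
    - [0.33, 0.1, 0, 0, 0, 0]
    - [0.33, 0.1, 0, 0, 0, 0]
    - [0.33, 0.1, 0, 0, 0, 0]
    - [0.33, 0.1, 0, 0, 0, 0]

```text
clock: 32.25
tool_pos: [0.4806, -0.1867, 0.318]
orientation: [-0.001, 0.709, 0.705, -0.001]
force: [1.2, 0.5, -1.0]
finger_gap: 0.0292
```

>>> servo_tool:
  deltas:
    - [0.33, 0.1, 0, 0, 0, 0]
    - [0.33, 0.1, 0, 0, 0, 0]
    - [0.33, 0.1, 0, 0, 0, 0]
    - [0.33, 0.1, 0, 0, 0, 0]
    - [0.33, 0.1, 0, 0, 0, 0]

```text
clock: 32.75
tool_pos: [0.5417, 0.0106, 0.3181]
orientation: [-0.001, 0.709, 0.705, -0.001]
force: [-0.4, 0.2, -1.9]
finger_gap: 0.0294
```

>>> servo_tool:
  deltas:
    - [0.33, 0.1, 0, 0, 0, 0]
    - [0.33, 0.1, 0, 0, 0, 0]
    - [0.33, 0.1, 0, 0, 0, 0]
    - [0.33, 0.1, 0, 0, 0, 0]
    - [0.24, 0.065, 0, 0, 0, 0]

```text
clock: 33.25
tool_pos: [0.5985, 0.1987, 0.3175]
orientation: [-0.001, 0.708, 0.706, -0.001]
force: [-0.0, -0.8, -1.1]
finger_gap: 0.0291
```

>>> servo_tool:
  deltas:
    - [0, 0, 0, 0, 0, 0]
    - [0, 0, 0, 0, 0, 0]
    - [0, 0, 0, 0, 0, 0]

```text
clock: 33.55
tool_pos: [0.599, 0.1946, 0.3189]
orientation: [-0.0, 0.71, 0.705, -0.001]
force: [0.4, -0.1, -1.2]
finger_gap: 0.0289
```

```bash
python3 - <<'E'
from h import *
s=r.get_state(); print(s['tool_pos'],s['orientation'],s['force'])
shot('scene','scene7')
E
```

```text
[0.59902093 0.19464934 0.31889351] [-1.42443280e-04  7.09515891e-01  7.04688695e-01 -1.01134363e-03] [ 0.37559014 -0.07914675 -1.16962934]
```

View pics/scene7.png

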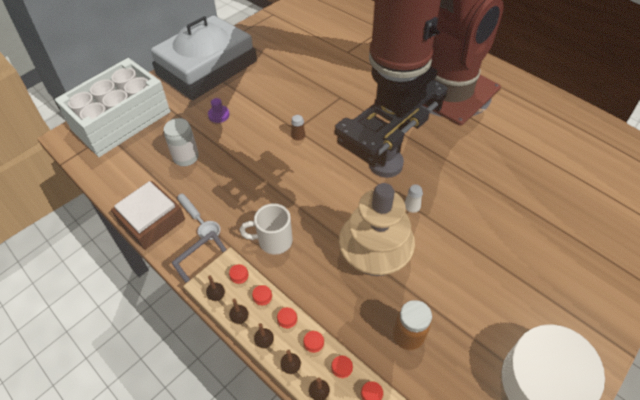

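The finial is held upright at (387,162), and the purple one is still on the counter at (217,110). I lower it.

>>> servo_tool:
  deltas:
    - [0.015, -0.025, 0.05, 0, 0, 0]
    - [0, 0, 0.15, 0, 0, 0]
    - [0, 0, 0.15, 0, 0, 0]
    - [0, 0, 0.12, 0, 0, 0]
    - [0, 0, 0, 0, 0, 0]

```text
clock: 34.1
tool_pos: [0.5952, 0.1968, 0.2614]
orientation: [-0.001, 0.709, 0.705, -0.002]
force: [0.1, -1.0, -1.1]
finger_gap: 0.0291
```

>>> servo_tool:
  deltas:
    - [0, 0, 0.03, 0, 0, 0]
    - [0, 0, 0.02, 0, 0, 0]
    - [0, 0, 0, 0, 0, 0]
    - [0, 0, 0, 0, 0, 0]

```text
clock: 34.5
tool_pos: [0.5964, 0.198, 0.2582]
orientation: [0.0, 0.709, 0.705, 0.0]
force: [-0.2, -0.6, -1.3]
finger_gap: 0.0288
```

>>> servo_tool:
  deltas:
    - [-0.006, 0, 0.04, 0, 0, 0]
    - [0, 0, 0.03, 0, 0, 0]
    - [0, 0, 0.03, 0, 0, 0]
    - [0, 0, 0.02, 0, 0, 0]
    - [0, 0, 0, 0, 0, 0]

```text
clock: 35.0
tool_pos: [0.596, 0.197, 0.2428]
orientation: [-0.0, 0.709, 0.705, -0.0]
force: [-0.2, 0.2, -1.3]
finger_gap: 0.0293
```

>>> servo_tool:
  deltas:
    - [0, 0, 0.01, 0, 0, 0]
    - [0, 0, 0.008, 0, 0, 0]
    - [0, 0, 0, 0, 0, 0]

```text
clock: 35.3
tool_pos: [0.5963, 0.1972, 0.2414]
orientation: [0.0, 0.709, 0.705, 0.0]
force: [-0.2, -0.6, -0.4]
finger_gap: 0.0293
```

>>> servo_tool:
  deltas:
    - [0, 0, 0.004, 0, 0, 0]
    - [0, 0, 0, 0, 0, 0]

```text
clock: 35.5
tool_pos: [0.5965, 0.1973, 0.2413]
orientation: [0.0, 0.709, 0.705, 0.0]
force: [0.1, -0.6, 4.2]
finger_gap: 0.0289
```

>>> servo_tool:
  deltas:
    - [0, 0, 0, 0, 0, 0]
    - [0, 0, 0, 0, 0, 0]
    - [0, 0, 0, 0, 0, 0]
    - [0, 0, 0, 0, 0, 0]
    - [0, 0, 0, 0, 0, 0]
  jaw: 0

```text
clock: 36.0
tool_pos: [0.5961, 0.1971, 0.2405]
orientation: [-0.0, 0.709, 0.705, -0.0]
force: [0.0, 0.5, -0.9]
finger_gap: 0.0611
```

>>> servo_tool:
  deltas:
    - [0, 0, 0, 0, 0, 0]
    - [0, 0, 0, 0, 0, 0]
    - [0, 0, -0.1, 0, 0, 0]
    - [0, 0, -0.25, 0, 0, 0]
    - [0, 0, -0.25, 0, 0, 0]

```text
clock: 36.5
tool_pos: [0.5959, 0.197, 0.3141]
orientation: [-0.0, 0.709, 0.705, -0.0]
force: [0.7, 1.7, 1.3]
finger_gap: 0.0866
```

>>> servo_tool:
  deltas:
    - [0, 0, -0.25, 0, 0, 0]
    - [-0.2, -0.2, -0.1, 0, 0, 0]
    - [-0.2, -0.2, 0, 0, 0, 0]
    - [-0.2, -0.2, 0, 0, 0, 0]
    - [-0.2, -0.2, 0, 0, 0, 0]

```text
clock: 37.0
tool_pos: [0.4987, 0.1011, 0.3557]
orientation: [0.0, 0.709, 0.705, 0.0]
force: [0.6, -0.6, 0.3]
finger_gap: 0.0872
```

>>> servo_tool:
  deltas:
    - [-0.2, -0.2, 0, 0, 0, 0]
    - [-0.2, -0.2, 0, 0, 0, 0]
    - [0, 0, 0, 0, 0, 0]
    - [0, 0, 0, 0, 0, 0]

```text
clock: 37.4
tool_pos: [0.4513, 0.0538, 0.3559]
orientation: [0.001, 0.709, 0.705, 0.001]
force: [-0.2, -0.1, 0.1]
finger_gap: 0.0872
```

```bash
python3 - <<'E'
from meas import *
s=r.get_state(); print(s['tool_pos'],s['force'])
for n in('scene','top'):
    im,d=shot(n,n+'8')
    P=cloud(n,d); D=np.hypot(P[...,0]-.5955,P[...,1]-.197)
    for nm,lo,hi,R in(('L',.05,.067,.09),('M',.112,.127,.075),('S',.172,.187,.058),('Ffoot',.224,.238,.045),('Fcap',.265,.285,.03)):
        q=P[(P[...,2]>lo)&(P[...,2]<hi)&(D<R)]
        if len(q)>3: print(n,nm,circ(q),np.percentile(q[:,2],[50,98]).round(4))
    d0=np.load(n+'0.npz')['d']
z=np.load('top8.npz')
for k,uv,lo,hi in(('jar',(195,160),.075,.12),('tin',(441,158),.075,.12),('mug',(318,152),.075,.12),('salt',(262,252),.056,.072),('pepper',(387,247),.056,.072)):
    q=top_of('top',z['d'],uv,lo,hi,.06 if hi>.1 else .03); print(k,circ(q))
E
```

```text
[0.45132615 0.05381338 0.35591733] [-0.21293021 -0.08125615  0.11570122]
scene L (array([0.59509903, 0.1971035 ]), 0.08026133477687836) [0.0606 0.0639]
scene M (array([0.5974707 , 0.19928022]), 0.06282266229391098) [0.1203 0.124 ]
scene S (array([0.59694231, 0.19796997]), 0.04507886990904808) [0.1799 0.184 ]
scene Ffoot (array([0.59812272, 0.19704436]), 0.030527710914611816) [0.2345 0.2379]
scene Fcap (array([0.59701562, 0.19706106]), 0.016126135364174843) [0.2745 0.2781]
top L (array([0.59453899, 0.19555126]), 0.08036338537931442) [0.0596 0.0656]
top M (array([0.59482461, 0.19799612]), 0.06236748769879341) [0.1195 0.1243]
top S (array([0.59498549, 0.19666709]), 0.04566030204296112) [0.1798 0.1845]
top Ffoot (array([0.5965364 , 0.19627257]), 0.0307406485080719) [0.2346 0.2379]
top Fcap (array([0.59577435, 0.19632535]), 0.015258167870342731) [0.2743 0.2786]
jar (array([0.69569254, 0.36283746]), 0.030120575800538063)
tin (array([ 0.69677413, -0.35284811]), 0.034261301159858704)
mug (array([7.19191611e-01, 3.26650712e-04]), 0.04403191804885864)
salt (array([0., 0.]), 0.0)
pepper (array([ 0.44061884, -0.19232202]), 0.015188776887953281)
```

View pics/scene8.png

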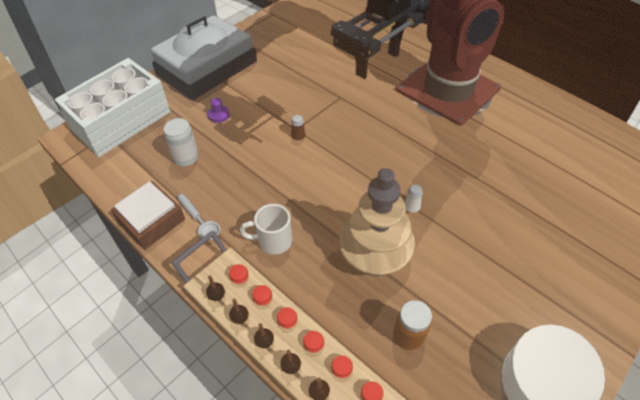

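The stand is complete at (380,220). Salt is hidden by the arm from above but stands unmoved at (414,198) in the scene view.

```bash
python3 -c "
from h import *
print(r.hand_in())"
```

```text
the job is handed in; nothing more can be done
None
```

I put the dessert stand together on its base: large, medium and small tier, then the black finial. I set each part down to light contact, released it and backed the arm off. The job was handed in at about 37.5 s of the 115 s allowed; the hand-in reports no verdict.

- **Seating:** the board tops measured about 60, 120 and 180 mm and the finial cap about 275 mm. These match full seating, where the boards should be at 60, 120 and 180 mm and the cap at 276 mm.
- **Centring:** all parts are centred within about 3 mm of each other in both camera views. The two views disagree by 1–3 mm, which is about the calibration error.
- **Bystanders:** the jar, tin, mug and pepper measured within 2 mm of where they started. The salt could not be measured from above because the arm hid it; in the scene picture it stands upright at its original place.
- **Look-alike:** the purple finial was left alone.

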